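Sort the parts of a dismantled appliance into the parts trays

ROBOT

A 7-joint arm with a two-finger parallel gripper is mounted at the origin on the work surface. World frame = base frame: x ahead of the robot, y to its left, z up, the work surface at z = 0. Lengths are in mm, angles in rad, forces in N, time in s.
With the tool pointing down it reaches from about 350 to 900 mm from the base axis. Payload 7.2 kg.
Tool frame: the origin (TCP) lies midway between the tips of the shut fingers; the grasp point (between the pads) lies arm.tcp_to_grasp behind it (arm.tcp_to_grasp is the distance from the TCP to the grasp point, in mm); z points along the fingers, y is the line along which they close (so a half turn about z gives the same grasp; the last joint's range is limited). The gripper opens to 85 mm and grips with 20 to 120 N. Pads are 22 mm wide; open, the fingers measure 114 mm over their backs; the gripper's body (76 mm by 85 mm) begins 54 mm behind the grasp point. The pads swing forward as they close: fully open they stand 13 mm farther back than shut.
Start: joints at [-1.263, 0.411, -0.013, 1.596, 0.006, 1.134, -0.082], TCP at [229.395, 581.383, 231.297] pointing down, gripper open.
Joint ranges: [-2.95, 2.95], [-0.29, 1.99], [-1.47, 1.44], [0.14, 2.54], [-1.03, 4.17], [0.13, 1.85], [-2.86, 2.86]. Speed limits (rad/s): [2.39, 2.39, 3.01, 3.01, 3.14, 3.14, 3.14].

INTERFACE

Orientations are given as [roll, pitch, yaw] about the fixed x, y, z axes, in that order (R = Rz(yaw) Ry(pitch) Rx(roll)).
In Python, from station import arm gives the robot as it stands.
- The arm moves only by the tool apply_moves, never from a script. Its argument "commands" is a list of rows, each an object with "travel": the shift along the tool's x, y, z in units of 0.04 m (1.0 is 0.04 m), a list of three; "yaw": the turn about the tool's z in units of pi/2 rad (1.0 is pi/2 rad); "grip": the opening, from -1 (shut) to 1 (fully open). In form: [{"travel": [tx, ty, tz], "yaw": yaw, "grip": grip}, ...]. A call has 1 to 8 rows; each row shifts and turns the commanded pose from where the row before left it, along the tool's axes as they then stand; what a row does not reach is not made up. A row lasts 1/8 s, in which the tool goes at most 62.5 mm and 10.7 degrees, less where a joint would pass 70% of its speed; a pose out of reach is approached as far as the arm can. A call with a number of a shift or a turn outside -1 to 1 is refused whole. A call with a gripper value outside its range is refused whole. The fingers move at their own pace and stop on an object; "grip_force" is the grip in N (left out, the last holds). Time passes only in rows, so rows that do not move let the fingers close. It gives the time, the measured TCP pose, the force, the opening and the grip force at its end, in the units of the state.
- arm.get_obs(): the state, without advancing time (a new reading comes with each control period).
- arm.read_camera(name): name is "scene" or "top" or "wrist"; returns the picture (480x640x3 uint8, blue, green, red); there is no depth.
- arm.calibration(name): a dict with "vfov" (degrees; the focal length in pixels is half the picture's height over the tangent of half this angle, whatever the lens; pixels are square), "cx", "cy" (the principal point, pixels), "camera_from_world" (4x4, takes a point from world to camera coordinates). Camera axes: x right, y down, z forward; pixel columns grow to the right and rows downward; lengths in mm; the calibration is good to about 2 mm. The wrist camera is an equidistant fisheye: a pixel r from the principal point sees the ray r / f radians off the axis. A picture is of the moment at which its call begins: read the wrist's pose just before it. calibration takes no time and is no camera call; for the wrist camera it gives the pose at the moment of the call.
- arm.close_job(): hands the job in; it is judged then, once.
The state is a dict: "clock": time; "q": joint angles; "qd": joint speeds; "tau": joint torques, N m; "tcp_pos": TCP position; "tcp_rot": TCP orientation; "ft_force": force on the tool from outside, world axes, zero at the start; "wrist_torque": the same for the moment, N m; "finger_gap": opening from 0.0 (shut) to 1.0 (fully open); "gripper_force": force on a finger pad.
Only numpy, scipy, OpenCV 4.12 (cv2) and the standard library are available. Lean on these libraries where they do the work, as an engineer would, in place of code of your own. Each camera call takes 0.05 s, during which the arm holds its last target. There are 200 camera calls.

TASK

Sort the loose parts from the dismantled appliance into the trays: first both battery packs into the red tray, then both circuit boards into the blue tray, and last the heat sink into the yellow tray. Each part gets a bay of its own, set down gently (not dropped) and lying flat on the tray's floor, the right way up as it is now; do not knock over the little screw jar.

Things in the scene. Friction and masses are not known exactly. Their poses are not given: they have to be found in the camera images.
- white_battery: white battery pack, a block with a black band round one end, 58 x 38 x 40 mm (x, y, z), about 130 g; loose, standing on the bench. Origin: centre of the underside; z up, x along the length; to be gripped across y, anywhere on its upper part
- orange_battery: orange battery pack, a block with a black band round one end, 50 x 36 x 40 mm (x, y, z), about 130 g; loose, standing on the bench. Origin: centre of the underside; z up, x along the length; to be gripped across y, anywhere on its upper part
- yellow_core_board: circuit board, blue, 60 x 44 mm (x, y) and 4 mm thick, lying component side up, with a dark block in its middle, 26 (x) by 28 (y) mm, that has a yellow band over it and reaches 40 mm above the underside: grip the block across y. Small black and white components at the two ends in x reach 22 mm at most. About 80 g, loose. Origin: centre of the underside; z up, x along the 60 mm side
- copper_core_board: circuit board, blue, 60 x 44 mm (x, y) and 4 mm thick, lying component side up, with a dark block in its middle, 26 (x) by 26 (y) mm, that has a copper-coloured band over it and reaches 40 mm above the underside: grip the block across y. Small black and white components at the two ends in x reach 22 mm at most. About 80 g, loose. Origin: centre of the underside; z up, x along the 60 mm side
- heat_sink: heat sink of bare aluminium with five upright fins running along x and dark gaps between them, 50 x 40 x 40 mm (x, y, z), about 110 g, loose, fins up; grip it across y, on the outer fins (it is as stiff as a solid block). Origin: centre of the underside; z up
- red_tray: fixed shallow parts tray, red, 72 x 180 mm outside (x by y), 15 mm high, floor 3 mm thick, walls 4 mm; a 4 mm wide, 15 mm high divider along its x axis at y = 0 parts it into two equal bays, each 64 (x) by 84 mm (y) inside, their centres at y = +44 and y = -44 mm. Origin: centre of the underside, on the bench; x along the short side, y along the long side, z up. For the battery packs
- blue_tray: fixed shallow parts tray, blue, 72 x 180 mm outside (x by y), 15 mm high, floor 3 mm thick, walls 4 mm; a 4 mm wide, 15 mm high divider along its x axis at y = 0 parts it into two equal bays, each 64 (x) by 84 mm (y) inside, their centres at y = +44 and y = -44 mm. Origin: centre of the underside, on the bench; x along the short side, y along the long side, z up. For the circuit boards
- yellow_tray: fixed shallow parts tray, yellow, 72 x 180 mm outside (x by y), 15 mm high, floor 3 mm thick, walls 4 mm; a 4 mm wide, 15 mm high divider along its x axis at y = 0 parts it into two equal bays, each 64 (x) by 84 mm (y) inside, their centres at y = +44 and y = -44 mm. Origin: centre of the underside, on the bench; x along the short side, y along the long side, z up. For the heat sink (either bay)
- screw_jar: bystander: small clear jar of screws with a green lid, 40 mm across, 45 mm tall, loose, standing upright. Origin: centre of the underside; z up
There are look-alikes about, which are no part of the job. What is shaped like the heat_sink but pink is not meant. Of the things that look like the orange_battery, take the one that is farthest to the robot's right at the start.

How it is judged (in metres and radians):
On the way, in this order (a step that is already met when the one before it is completed fails the run):
1. both battery packs lie flat in the red tray, released (x of white_battery in the frame of red_tray between -0.032 and 0.032 m and y of white_battery in the frame of red_tray between -0.086 and 0.086 m and z of each of white_battery, orange_battery in the frame of red_tray below 0.008 m and angle between each of white_battery, orange_battery's own z axis and vertical below 0.12 rad and contact force between each of white_battery, orange_battery and the fingers below 0.2 N and linear speed of each of white_battery, orange_battery below 0.03 m/s and x of orange_battery in the frame of red_tray between -0.032 and 0.032 m and y of orange_battery in the frame of red_tray between -0.086 and 0.086 m), for 0.2 s.
2. both circuit boards lie flat in the blue tray, released (x of yellow_core_board in the frame of blue_tray between -0.032 and 0.032 m and y of yellow_core_board in the frame of blue_tray between -0.086 and 0.086 m and z of each of yellow_core_board, copper_core_board in the frame of blue_tray below 0.008 m and angle between each of yellow_core_board, copper_core_board's own z axis and vertical below 0.12 rad and contact force between each of yellow_core_board, copper_core_board and the fingers below 0.2 N and linear speed of each of yellow_core_board, copper_core_board below 0.03 m/s and x of copper_core_board in the frame of blue_tray between -0.032 and 0.032 m and y of copper_core_board in the frame of blue_tray between -0.086 and 0.086 m), for 0.2 s.
3. the heat sink lies flat in the yellow tray, released (x of heat_sink in the frame of yellow_tray between -0.032 and 0.032 m and y of heat_sink in the frame of yellow_tray between -0.086 and 0.086 m and z of heat_sink in the frame of yellow_tray below 0.008 m and angle between heat_sink's own z axis and vertical below 0.12 rad and contact force between heat_sink and the fingers below 0.2 N and linear speed of heat_sink below 0.03 m/s), for 0.2 s.
At the end, for the whole second after the job is handed in: Both battery packs are in the red tray, both circuit boards in the blue tray and the heat sink in the yellow tray: each within the tray's walls, its underside on the floor (at most 8 mm above the tray's underside), upright within 0.12 rad, released and at rest (all of step 1 and all of step 2 and all of step 3); the robot touches nothing.
It fails at once if a circuit board or the heat sink is carried off (more than 50 mm) before both battery packs are in the red tray (not (x of white_battery in the frame of red_tray between -0.036 and 0.036 m and y of white_battery in the frame of red_tray between -0.09 and 0.09 m and z of each of white_battery, orange_battery in the frame of red_tray below 0.05 m and x of orange_battery in the frame of red_tray between -0.036 and 0.036 m and y of orange_battery in the frame of red_tray between -0.09 and 0.09 m) and distance of any of yellow_core_board, copper_core_board, heat_sink from where it was at the start of the episode above 0.05 m).
It fails at once if the heat sink is carried off (more than 50 mm) before both circuit boards are in the blue tray (not (x of yellow_core_board in the frame of blue_tray between -0.036 and 0.036 m and y of yellow_core_board in the frame of blue_tray between -0.09 and 0.09 m and z of each of yellow_core_board, copper_core_board in the frame of blue_tray below 0.05 m and x of copper_core_board in the frame of blue_tray between -0.036 and 0.036 m and y of copper_core_board in the frame of blue_tray between -0.09 and 0.09 m) and distance of heat_sink from where it was at the start of the episode above 0.05 m).
It fails at once if the screw jar is knocked over (angle between screw_jar's own z axis and vertical above 0.6 rad).
It fails at once if a part is dropped or slammed into its tray (faster than 0.5 m/s within 30 mm of its floor) ((x of white_battery in the frame of red_tray between -0.036 and 0.036 m and y of white_battery in the frame of red_tray between -0.09 and 0.09 m and z of white_battery in the frame of red_tray below 0.033 m and linear speed of white_battery above 0.5 m/s) or (x of orange_battery in the frame of red_tray between -0.036 and 0.036 m and y of orange_battery in the frame of red_tray between -0.09 and 0.09 m and z of orange_battery in the frame of red_tray below 0.033 m and linear speed of orange_battery above 0.5 m/s) or (x of yellow_core_board in the frame of blue_tray between -0.036 and 0.036 m and y of yellow_core_board in the frame of blue_tray between -0.09 and 0.09 m and z of yellow_core_board in the frame of blue_tray below 0.033 m and linear speed of yellow_core_board above 0.5 m/s) or (x of copper_core_board in the frame of blue_tray between -0.036 and 0.036 m and y of copper_core_board in the frame of blue_tray between -0.09 and 0.09 m and z of copper_core_board in the frame of blue_tray below 0.033 m and linear speed of copper_core_board above 0.5 m/s) or (x of heat_sink in the frame of yellow_tray between -0.036 and 0.036 m and y of heat_sink in the frame of yellow_tray between -0.09 and 0.09 m and z of heat_sink in the frame of yellow_tray below 0.033 m and linear speed of heat_sink above 0.5 m/s)).
It also fails if it takes over 106 s, if anything falls off the work surface, if the arm or the gripper's body presses on something with over 40 N, if the wrist force passes 120 N, or if a joint passes its speed limit or range.

## Working session

There is one attempt and no reset: what is moved stays moved. The work goes in short steps, Python scripts to look and compute and a tool call to move; the robot and the scene stay as the last step left them, time stands still between calls to the robot, and variables do not carry over. Pictures are saved under pics/ and viewed, at most 14 in all, crops included, and the job is handed in when it is done.

Besides the shell and the picture viewer there is one more tool, called after "Call:" by a JSON object that holds its "fn" and its "kwargs", one argument or row to a line. apply_moves: Moves the arm, as the interface text tells. Its arguments: {"type":"object","properties":{"commands":{"type":"array","items":{"type":"object","properties":{"travel":{"type":"array","items":{"type":"number","minimum":-1,"maximum":1}},"yaw":{"type":"number","minimum":-1,"maximum":1},"grip":{"type":"number"}}}},"grip_force":{"type":"number"}},"required":["commands"]}

```bash
mkdir -p pics; python3 - <<'E'
from station import arm
import cv2
o=arm.get_obs();print(o['clock'],o['tcp_pos'],o['tcp_rot'],o['finger_gap'],arm.tcp_to_grasp)
for n in('top','scene'):
    cv2.imwrite(f'pics/{n}0.png',arm.read_camera(n));c=arm.calibration(n);print(n,c['vfov'],c['cx'],c['cy']);print(c['camera_from_world'])
E
```

```text
0.0 [229.21039599 580.91660384 230.44531799] [-3.13996818e+00  9.65694646e-05  2.76586947e+00] 0.9958293390031105 18.700000000000003
top 54.76358632408558 325.6117605158263 233.62271507148554
[[ 2.47840233e-02 -9.99692807e-01 -2.08913520e-04 -2.73222036e+01]
 [-9.96668806e-01 -2.46928100e-02 -7.77274470e-02  5.23217263e+02]
 [ 7.76984110e-02  2.13461645e-03 -9.96974624e-01  1.08816838e+03]
 [ 0.00000000e+00  0.00000000e+00  0.00000000e+00  1.00000000e+00]]
scene 44.46444529964992 312.4467945124474 235.91127001455942
[[ 5.52547532e-01  8.33473980e-01  3.51421873e-03 -2.70800724e+02]
 [ 4.32236901e-01 -2.82939223e-01 -8.56222317e-01 -1.72733723e+02]
 [-7.12644713e-01  4.74622503e-01 -5.16595580e-01  1.54108398e+03]
 [ 0.00000000e+00  0.00000000e+00  0.00000000e+00  1.00000000e+00]]
```

View pics/top0.png

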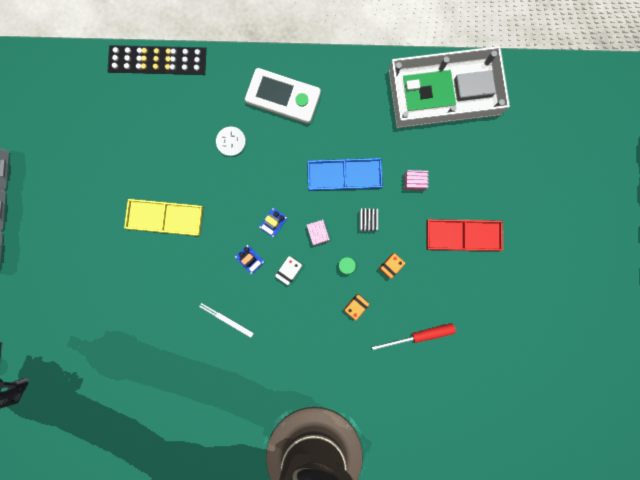

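View pics/scene0.png

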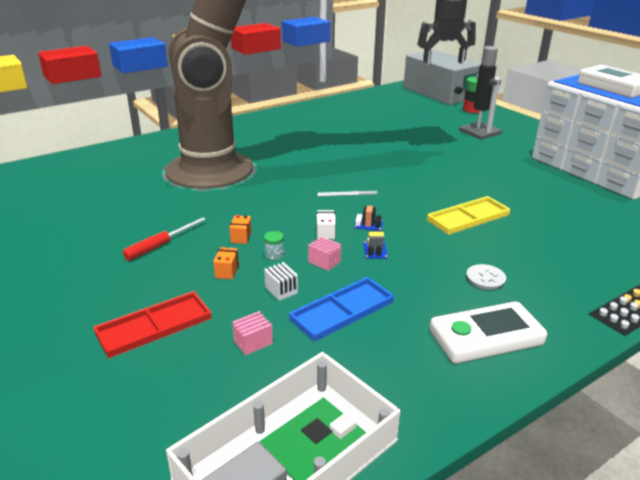

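The top view shows the white battery at (289,270), the target orange battery, which is the rightmost, at (393,265) and its look-alike at (357,307). The yellow-core board is at (273,222), the copper-core board at (249,259), the heat sink at (369,219) and the jar at (347,266). The trays are blue (345,174), red (465,235) and yellow (164,217).

```bash
cat > h.py <<'E'
import numpy as np,cv2
from station import arm
def ray(cal,u,v,name='top'):
    f=240/np.tan(np.radians(cal['vfov']/2)); d=np.array([u-cal['cx'],v-cal['cy']])
    if name=='wrist':
        r=np.hypot(*d);t=r/f;dc=np.array([*(d/r*np.sin(t)),np.cos(t)]) if r>0 else np.array([0,0,1.])
    else: dc=np.array([*(d/f),1])
    M=cal['camera_from_world'];R=M[:3,:3];return -R.T@M[:3,3],R.T@dc
def world(cal,u,v,z,name='top'):
    c,d=ray(cal,u,v,name);return (c+d*(z-c[2])/d[2])[:2]
def px(cal,P,name='top'):
    f=240/np.tan(np.radians(cal['vfov']/2));p=cal['camera_from_world']@np.array([*P,1.]);
    if name=='wrist':
        r=np.hypot(p[0],p[1]);return p[:2]/r*np.arctan2(r,p[2])*f+[cal['cx'],cal['cy']]
    return p[:2]/p[2]*f+[cal['cx'],cal['cy']]
E
python3 - <<'E'
from h import *
im=cv2.imread('pics/top0.png');c=arm.calibration('top')
cv2.imwrite('pics/z.png',cv2.resize(im[195:325,230:410],None,fx=4,fy=4,interpolation=cv2.INTER_CUBIC))
hsv=cv2.cvtColor(im,cv2.COLOR_BGR2HSV)
def seg(n,lo,hi,box,z):
    m=cv2.inRange(hsv,lo,hi);k=np.zeros_like(m);x0,y0,x1,y1=box;k[y0:y1,x0:x1]=m[y0:y1,x0:x1]
    k=cv2.morphologyEx(k,cv2.MORPH_CLOSE,np.ones((3,3)))
    ct=max(cv2.findContours(k,0,1)[0],key=cv2.contourArea)[:,0]
    w=np.array([world(c,u,v,z) for u,v in ct],np.float32);print(n,[np.round(a,1) for a in cv2.minAreaRect(w)])
seg('red',(0,150,60),(8,255,255),(420,210,510,260),10)
seg('blue',(100,150,60),(125,255,255),(300,150,390,196),10)
seg('yel',(20,120,60),(35,255,255),(120,190,210,240),10)
seg('orange',(8,150,60),(20,255,255),(376,248,410,283),40)
seg('jar',(45,100,90),(75,255,255),(335,254,360,280),45)
for n,u,v in(('white',289,270),('yb',273,222),('cb',249,259),('hs',369,219)):print(n,world(c,u,v,35))
E
```

```text
red [array([ 530.1, -349.5]), array([ 72.3, 181.2]), np.float64(0.2)]
blue [array([671.9, -56.8]), array([ 75.2, 181.5]), np.float64(3.5)]
yel [array([555.5, 379.6]), array([183.7,  72.9]), np.float64(86.0)]
orange [array([ 457.8, -176.4]), array([36.7, 33.4]), np.float64(49.5)]
jar [array([449.9, -66. ]), array([39.4, 39.5]), np.float64(46.3)]
white [434.87939523  69.37307171]
yb [547.07712614 110.70756821]
cb [458.31544814 164.17069707]
hs [ 559.83374376 -116.16534071]
```

View pics/z.png

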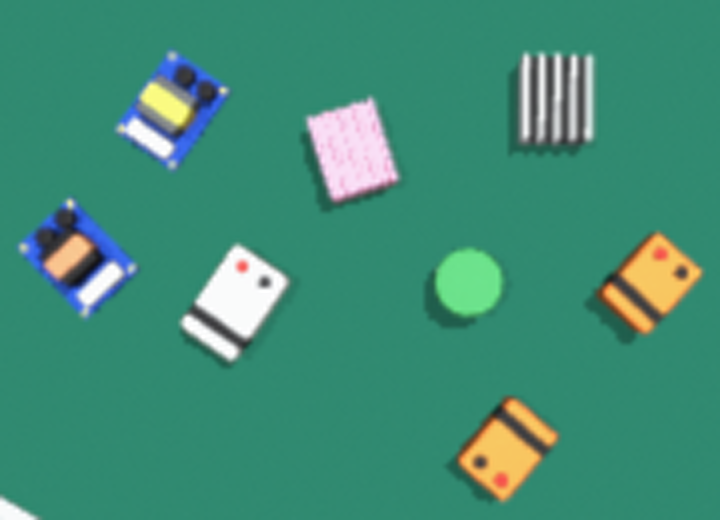

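The 4× crop shows top-face corners clearly: white centre (236,303), orange (652,282), yellow board (173,110), copper board (78,258), heat sink (557,98).

```bash
cat >> h.py <<'E'
import sys,json
def plan(wps,grip,start=None,step=36.,dyaw=9.):
    """wps: [x,y,z,yawdeg]; prints rows (tx,ty,tz,yaw) that follow them, rounding carried along"""
    o=arm.get_obs()
    p=np.array(o['tcp_pos'],float);a=np.degrees(o['tcp_rot'][2])
    if start is not None:p,a=np.array(start[:3],float),start[3]
    for w in wps:
        st=w[4] if len(w)>4 else step
        d=np.array(w[:3])-p;da=(w[3]-a+180)%360-180
        n=max(1,int(np.ceil(max(np.linalg.norm(d)/st,abs(da)/dyaw)-.02)))
        for i in range(n,0,-1):
            d=(np.array(w[:3])-p)/i;da=((w[3]-a+180)%360-180)/i
            c,s=np.cos(np.radians(a)),np.sin(np.radians(a))
            B=np.array([[c,s,0],[s,-c,0],[0,0,-1]]) # columns: tool axes in world
            B=np.array([[c,s,0],[s,-c,0],[0,0,-1.]])
            t=np.round(B.T@d/40,2)+0.;y=round(-da/90,2)+0.
            print(json.dumps({"travel":t.tolist(),"yaw":y,"grip":grip}).replace(' ',''))
            p=p+B@t*40;a-=y*90
        print('-- at',np.round(p,1),round(a%360,1))
E
python3 - <<'E'
from h import *
c=arm.calibration('top')
Q={'white':([(237,244),(290,283),(235,361),(181,324)],40),'orange':([(657,233),(703,271),(648,333),(601,292)],40),
'yb':([(173,56),(224,91),(173,165),(121,128)],4),'cb':([(132,268),(85,313),(23,247),(70,203)],4),'hs':([(520,55),(594,55),(594,142),(520,142)],40)}
for n,(q,z) in Q.items():
    w=np.array([world(c,230+(u+.5)/4-.5,195+(v+.5)/4-.5,z) for u,v in q]);ax=(w[0]+w[1]-w[2]-w[3])/2;ay=(w[0]-w[1]+w[3]-w[2])/2
    print(n,w.mean(0).round(1),np.linalg.norm(ax).round(1),np.linalg.norm(ay).round(1),'xaxis',np.degrees(np.arctan2(ax[1],ax[0])).round(1),'from y', (np.degrees(np.arctan2(ay[1],ay[0]))-90).round(1))
E
```

```text
white [434.  70.] 56.1 38.4 xaxis -33.5 from y -33.8
orange [ 452.1 -173. ] 48.2 35.4 xaxis -41.5 from y -39.1
yb [549.9 114.8] 54.3 38.4 xaxis -33.3 from y -33.5
cb [458.8 169.3] 54.8 38.8 xaxis -134.7 from y -134.8
hs [ 558.7 -115.4] 51.5 43.6 xaxis 1.0 from y 1.4
```

```bash
python3 -c "
from h import *
plan([[434,70,140,146.4]],0.6)"
```

```text
{"travel":[-0.59,-0.63,0.14],"yaw":0.01,"grip":0.6}
{"travel":[-0.6,-0.62,0.14],"yaw":0.01,"grip":0.6}
{"travel":[-0.61,-0.61,0.14],"yaw":0.01,"grip":0.6}
{"travel":[-0.62,-0.6,0.14],"yaw":0.01,"grip":0.6}
{"travel":[-0.63,-0.59,0.14],"yaw":0.01,"grip":0.6}
{"travel":[-0.64,-0.58,0.14],"yaw":0.01,"grip":0.6}
{"travel":[-0.65,-0.56,0.14],"yaw":0.01,"grip":0.6}
{"travel":[-0.65,-0.56,0.14],"yaw":0.01,"grip":0.6}
{"travel":[-0.66,-0.54,0.14],"yaw":0.01,"grip":0.6}
{"travel":[-0.67,-0.53,0.14],"yaw":0.01,"grip":0.6}
{"travel":[-0.68,-0.52,0.14],"yaw":0.01,"grip":0.6}
{"travel":[-0.69,-0.51,0.14],"yaw":0.0,"grip":0.6}
{"travel":[-0.69,-0.52,0.15],"yaw":0.01,"grip":0.6}
{"travel":[-0.7,-0.5,0.14],"yaw":0.0,"grip":0.6}
{"travel":[-0.7,-0.5,0.15],"yaw":0.01,"grip":0.6}
{"travel":[-0.7,-0.5,0.14],"yaw":0.0,"grip":0.6}
-- at [433.8  70.  140.1] 146.8
```

Call:
{"fn": "apply_moves", "kwargs": {
  "commands": [
    {"travel": [-0.59,-0.63,0.14],"yaw": 0.01,"grip": 0.6},
    {"travel": [-0.6,-0.62,0.14],"yaw": 0.01,"grip": 0.6},
    {"travel": [-0.61,-0.61,0.14],"yaw": 0.01,"grip": 0.6},
    {"travel": [-0.62,-0.6,0.14],"yaw": 0.01,"grip": 0.6},
    {"travel": [-0.63,-0.59,0.14],"yaw": 0.01,"grip": 0.6},
    {"travel": [-0.64,-0.58,0.14],"yaw": 0.01,"grip": 0.6},
    {"travel": [-0.65,-0.56,0.14],"yaw": 0.01,"grip": 0.6},
    {"travel": [-0.65,-0.56,0.14],"yaw": 0.01,"grip": 0.6}
  ],
  "grip_force": 40
}}

```text
clock: 1.1
tcp_pos: [331.7, 324.0, 186.1]
tcp_rot: [-3.141, -0.0, 2.64]
ft_force: [-0.2, -0.5, -0.1]
finger_gap: 0.799
gripper_force: 0.0
```

Call:
{"fn": "apply_moves", "kwargs": {
  "commands": [
    {"travel": [-0.66,-0.54,0.14],"yaw": 0.01,"grip": 0.6},
    {"travel": [-0.67,-0.53,0.14],"yaw": 0.01,"grip": 0.6},
    {"travel": [-0.68,-0.52,0.14],"yaw": 0.01,"grip": 0.6},
    {"travel": [-0.69,-0.51,0.14],"yaw": 0,"grip": 0.6},
    {"travel": [-0.69,-0.52,0.15],"yaw": 0.01,"grip": 0.6},
    {"travel": [-0.7,-0.5,0.14],"yaw": 0,"grip": 0.6},
    {"travel": [-0.7,-0.5,0.15],"yaw": 0.01,"grip": 0.6},
    {"travel": [-0.7,-0.5,0.14],"yaw": 0,"grip": 0.6}
  ]
}}

```text
clock: 2.1
tcp_pos: [434.1, 69.4, 140.6]
tcp_rot: [-3.141, -0.0, 2.562]
ft_force: [0.4, -0.5, 1.5]
finger_gap: 0.8
gripper_force: 0.0
```

```bash
python3 - <<'E'
from h import *
c=arm.calibration('wrist');im=arm.read_camera('wrist');cv2.imwrite('pics/w1.png',im)
print(c['vfov'],px(c,[434,70,40],'wrist'),px(c,[458.8,169.3,4],'wrist'),px(c,[549.9,114.8,4],'wrist'))
plan([[434,70,50,146.4],[434,70,10,146.4,20]],0.6)
E
```

```text
65.70646984690485 [324.10054508 242.67187874] [447.12894107 187.54460526] [439.06546961 307.83842394]
{"travel":[0.03,0.03,0.75],"yaw":0.0,"grip":0.6}
{"travel":[0.03,0.03,0.75],"yaw":0.0,"grip":0.6}
{"travel":[0.03,0.03,0.76],"yaw":0.0,"grip":0.6}
-- at [434.1  70.1  49.8] 146.5
{"travel":[0.0,0.0,0.5],"yaw":0.0,"grip":0.6}
{"travel":[0.0,0.0,0.5],"yaw":0.0,"grip":0.6}
-- at [434.1  70.1   9.8] 146.5
```

View pics/w1.png

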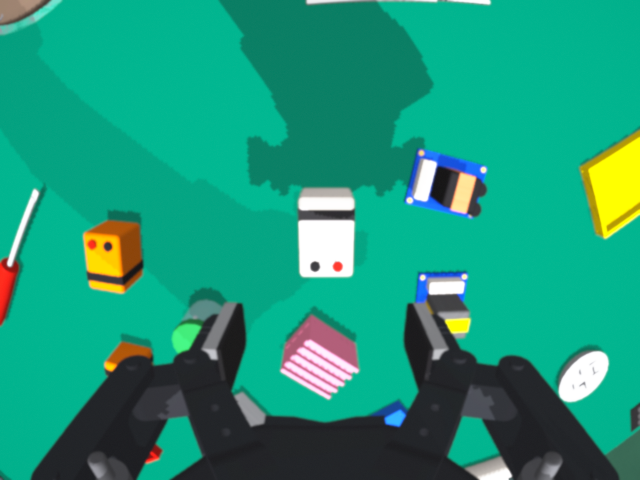

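The wrist view shows the white battery centred between the fingers, with its top face near (326,241) against a predicted (324,243), and aligned. Going down.

Call:
{"fn": "apply_moves", "kwargs": {
  "commands": [
    {"travel": [0.03,0.03,0.75],"yaw": 0,"grip": 0.6},
    {"travel": [0.03,0.03,0.75],"yaw": 0,"grip": 0.6},
    {"travel": [0.03,0.03,0.75],"yaw": 0,"grip": 0.6},
    {"travel": [0,0,0.5],"yaw": 0,"grip": 0.6},
    {"travel": [0,0,0.5],"yaw": 0,"grip": 0.6},
    {"travel": [0,0,0],"yaw": 0,"grip": -1},
    {"travel": [0,0,0],"yaw": 0,"grip": -1},
    {"travel": [0,0,0],"yaw": 0,"grip": -1}
  ]
}}

```text
clock: 3.15
tcp_pos: [433.4, 75.6, 11.6]
tcp_rot: [3.14, 0.001, 2.562]
ft_force: [0.0, 0.2, -0.5]
finger_gap: 0.439
gripper_force: 41.1
```

```bash
python3 -c "
from h import *
o=arm.get_obs();print(o['tcp_pos'],o['finger_gap'],o['gripper_force'],o['ft_force'])
plan([[434,70,100,146.4],[530,-393.5,100,90],[530,-393.5,35,90,30],[530,-393.5,13.5,90,10]],-1)"
```

```text
[433.40534368  75.59264794  11.6236705 ] 0.4391055786637089 41.07085168361664 [ 0.03364451  0.19242288 -0.5441761 ]
{"travel":[-0.03,-0.04,-0.74],"yaw":0.0,"grip":-1}
{"travel":[-0.03,-0.03,-0.73],"yaw":0.0,"grip":-1}
{"travel":[-0.03,-0.04,-0.74],"yaw":0.0,"grip":-1}
-- at [434.   69.9 100. ] 146.8
{"travel":[-0.6,-0.6,0.0],"yaw":0.05,"grip":-1}
{"travel":[-0.64,-0.55,0.0],"yaw":0.04,"grip":-1}
{"travel":[-0.68,-0.51,0.0],"yaw":0.05,"grip":-1}
{"travel":[-0.71,-0.45,0.0],"yaw":0.04,"grip":-1}
{"travel":[-0.74,-0.41,0.0],"yaw":0.05,"grip":-1}
{"travel":[-0.77,-0.35,0.0],"yaw":0.04,"grip":-1}
{"travel":[-0.79,-0.3,0.0],"yaw":0.05,"grip":-1}
{"travel":[-0.81,-0.24,0.0],"yaw":0.04,"grip":-1}
{"travel":[-0.82,-0.18,0.0],"yaw":0.05,"grip":-1}
{"travel":[-0.84,-0.12,0.0],"yaw":0.04,"grip":-1}
{"travel":[-0.84,-0.07,0.0],"yaw":0.05,"grip":-1}
{"travel":[-0.85,0.0,0.0],"yaw":0.04,"grip":-1}
{"travel":[-0.84,0.05,0.0],"yaw":0.05,"grip":-1}
{"travel":[-0.84,0.12,0.0],"yaw":0.04,"grip":-1}
-- at [ 529.9 -393.7  100. ] 90.1
{"travel":[0.0,0.0,0.54],"yaw":0.0,"grip":-1}
{"travel":[0.0,0.0,0.54],"yaw":0.0,"grip":-1}
{"travel":[0.0,0.0,0.55],"yaw":0.0,"grip":-1}
-- at [ 529.9 -393.7   34.8] 90.1
{"travel":[0.0,0.0,0.18],"yaw":0.0,"grip":-1}
{"travel":[0.0,0.0,0.18],"yaw":0.0,"grip":-1}
{"travel":[0.0,0.0,0.17],"yaw":0.0,"grip":-1}
-- at [ 529.9 -393.7   13.6] 90.1
```

Call:
{"fn": "apply_moves", "kwargs": {
  "commands": [
    {"travel": [-0.03,-0.04,-0.74],"yaw": 0,"grip": -1},
    {"travel": [-0.03,-0.03,-0.73],"yaw": 0,"grip": -1},
    {"travel": [-0.03,-0.04,-0.74],"yaw": 0,"grip": -1},
    {"travel": [-0.6,-0.6,0],"yaw": 0.05,"grip": -1},
    {"travel": [-0.64,-0.55,0],"yaw": 0.04,"grip": -1},
    {"travel": [-0.68,-0.51,0],"yaw": 0.05,"grip": -1},
    {"travel": [-0.71,-0.45,0],"yaw": 0.04,"grip": -1},
    {"travel": [-0.74,-0.41,0],"yaw": 0.05,"grip": -1}
  ]
}}

```text
clock: 4.15
tcp_pos: [468.2, -96.8, 100.0]
tcp_rot: [3.14, 0.0, 2.198]
ft_force: [-0.4, 0.2, -1.7]
finger_gap: 0.442
gripper_force: 41.2
```

Call:
{"fn": "apply_moves", "kwargs": {
  "commands": [
    {"travel": [-0.77,-0.35,0],"yaw": 0.04,"grip": -1},
    {"travel": [-0.79,-0.3,0],"yaw": 0.05,"grip": -1},
    {"travel": [-0.81,-0.24,0],"yaw": 0.04,"grip": -1},
    {"travel": [-0.82,-0.18,0],"yaw": 0.05,"grip": -1},
    {"travel": [-0.84,-0.12,0],"yaw": 0.04,"grip": -1},
    {"travel": [-0.84,-0.07,0],"yaw": 0.05,"grip": -1},
    {"travel": [-0.85,0,0],"yaw": 0.04,"grip": -1},
    {"travel": [-0.84,0.05,0],"yaw": 0.05,"grip": -1}
  ]
}}

```text
clock: 5.15
tcp_pos: [522.9, -361.4, 99.9]
tcp_rot: [3.141, -0.0, 1.633]
ft_force: [0.8, 0.6, -1.6]
finger_gap: 0.433
gripper_force: 41.2
```

Call:
{"fn": "apply_moves", "kwargs": {
  "commands": [
    {"travel": [-0.84,0.12,0],"yaw": 0.04,"grip": -1},
    {"travel": [0,0,0],"yaw": 0,"grip": -1},
    {"travel": [0,0,0],"yaw": 0,"grip": -1}
  ]
}}

```text
clock: 5.52
tcp_pos: [529.4, -393.0, 99.3]
tcp_rot: [-3.142, -0.001, 1.573]
ft_force: [-0.4, -0.2, -1.3]
finger_gap: 0.44
gripper_force: 41.2
```

```bash
python3 - <<'E'
from h import *
o=arm.get_obs();print(o['tcp_pos'],o['tcp_rot'],o['finger_gap'])
c=arm.calibration('wrist');cv2.imwrite('pics/w2.png',arm.read_camera('wrist'))
for P in [(530,-349.5,15),(494,-259.5,15),(566,-259.5,15),(494,-439.5,15),(566,-439.5,15)]:print(px(c,P,'wrist').round())
E
```

```text
[ 529.39219378 -392.95855593   99.28825697] [-3.14151942e+00 -9.93251626e-04  1.57284658e+00] 0.4395555842251383
[326. 185.]
[267.  41.]
[387.  41.]
[274. 314.]
[377. 314.]
```

View pics/w2.png

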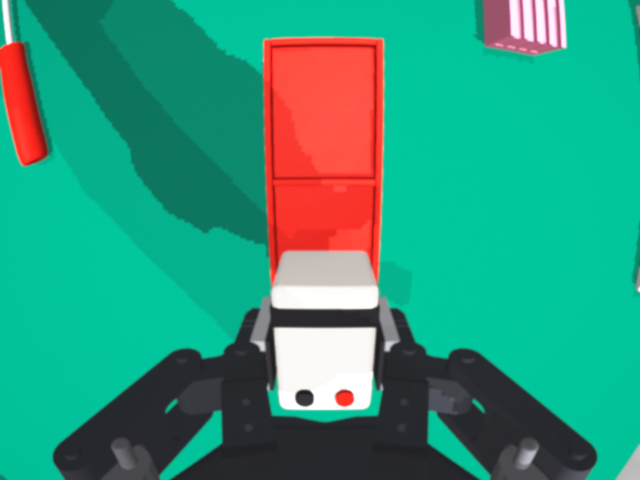

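The wrist view shows the red tray's corners at (265,39) and (383,39), within about 2 mm of prediction, and the battery hangs straight over the lower bay. Lowering it.

Call:
{"fn": "apply_moves", "kwargs": {
  "commands": [
    {"travel": [0,-0.04,0.6],"yaw": 0,"grip": -1},
    {"travel": [0,0,0.6],"yaw": 0,"grip": -1},
    {"travel": [0,0,0.6],"yaw": 0,"grip": -1},
    {"travel": [0,0,0.15],"yaw": 0,"grip": -1},
    {"travel": [0,0,0.13],"yaw": 0,"grip": -1},
    {"travel": [0,0,0.05],"yaw": 0,"grip": -1},
    {"travel": [0,0,0],"yaw": 0,"grip": -1},
    {"travel": [0,0,0],"yaw": 0,"grip": -1}
  ]
}}

```text
clock: 6.58
tcp_pos: [528.1, -394.0, 14.6]
tcp_rot: [3.141, 0.0, 1.572]
ft_force: [1.2, 1.2, -1.2]
finger_gap: 0.436
gripper_force: 41.2
```

Call:
{"fn": "apply_moves", "kwargs": {
  "commands": [
    {"travel": [0,0,0],"yaw": 0,"grip": 0.2},
    {"travel": [0,0,0],"yaw": 0,"grip": 0.2},
    {"travel": [0,0,-0.3],"yaw": 0,"grip": 0.2},
    {"travel": [0,0,-0.8],"yaw": 0,"grip": 0.6},
    {"travel": [0,0,-0.8],"yaw": 0,"grip": 0.6}
  ]
}}

```text
clock: 7.2
tcp_pos: [527.8, -394.1, 91.6]
tcp_rot: [3.142, 0.0, 1.572]
ft_force: [2.2, -0.1, 0.6]
finger_gap: 0.8
gripper_force: 0.0
```

```bash
python3 -c "
from h import *
plan([[452,-173,90,139.5]],0.6,[527.8,-393,90,90.1])"
```

```text
{"travel":[0.79,-0.27,0.0],"yaw":-0.08,"grip":0.6}
{"travel":[0.81,-0.17,0.0],"yaw":-0.08,"grip":0.6}
{"travel":[0.83,-0.07,0.0],"yaw":-0.08,"grip":0.6}
{"travel":[0.83,0.04,0.0],"yaw":-0.08,"grip":0.6}
{"travel":[0.82,0.14,0.0],"yaw":-0.08,"grip":0.6}
{"travel":[0.79,0.25,0.0],"yaw":-0.07,"grip":0.6}
{"travel":[0.76,0.33,0.0],"yaw":-0.08,"grip":0.6}
-- at [ 452.  -173.1   90. ] 139.6
```

Call:
{"fn": "apply_moves", "kwargs": {
  "commands": [
    {"travel": [0.79,-0.27,0],"yaw": -0.08,"grip": 0.6},
    {"travel": [0.81,-0.17,0],"yaw": -0.08,"grip": 0.6},
    {"travel": [0.83,-0.07,0],"yaw": -0.08,"grip": 0.6},
    {"travel": [0.83,0.04,0],"yaw": -0.08,"grip": 0.6},
    {"travel": [0.82,0.14,0],"yaw": -0.08,"grip": 0.6},
    {"travel": [0.79,0.25,0],"yaw": -0.07,"grip": 0.6},
    {"travel": [0.76,0.33,0],"yaw": -0.08,"grip": 0.6},
    {"travel": [0,0,0],"yaw": 0,"grip": 0.6}
  ]
}}

```text
clock: 8.2
tcp_pos: [451.9, -171.8, 90.9]
tcp_rot: [3.14, -0.0, 2.44]
ft_force: [1.7, 0.1, 0.3]
finger_gap: 0.804
gripper_force: 0.0
```

Call:
{"fn": "apply_moves", "kwargs": {
  "commands": [
    {"travel": [0,0,0],"yaw": 0,"grip": 0.6}
  ]
}}

```text
clock: 8.32
tcp_pos: [452.9, -174.6, 90.9]
tcp_rot: [3.141, 0.002, 2.434]
ft_force: [-0.4, 0.3, 0.5]
finger_gap: 0.803
gripper_force: 0.0
```

```bash
python3 - <<'E'
from h import *
o=arm.get_obs();print(o['tcp_pos'],o['tcp_rot'],o['finger_gap'])
c=arm.calibration('wrist');cv2.imwrite('pics/w3.png',arm.read_camera('wrist'));cv2.imwrite('pics/t3.png',arm.read_camera('top'))
print(px(c,(452,-173,40),'wrist').round())
E
```

```text
[ 452.88947753 -174.61756139   90.88971371] [3.14097234e+00 1.69265499e-03 2.43445321e+00] 0.8033006755724571
[325. 269.]
```

View pics/w3.png

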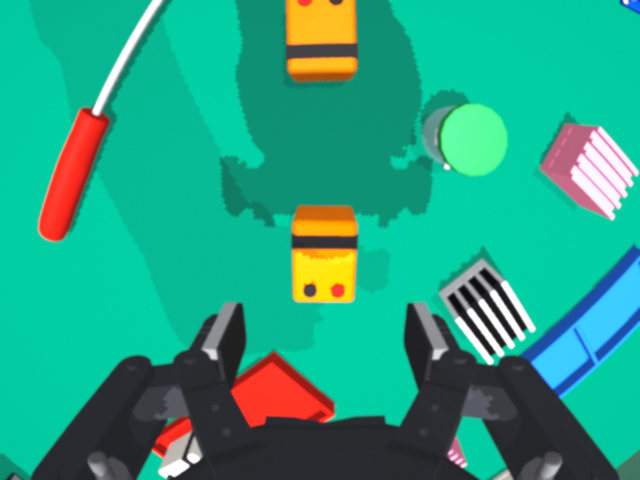

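The orange battery is at (325,265), aligned and as predicted, and nothing stands near the fingers. Going down to grip it.

Call:
{"fn": "apply_moves", "kwargs": {
  "commands": [
    {"travel": [0,0,0.75],"yaw": 0,"grip": 0.6},
    {"travel": [0,0,0.75],"yaw": 0,"grip": 0.6},
    {"travel": [0,0,0.47],"yaw": 0,"grip": 0.6},
    {"travel": [0,0,0],"yaw": 0,"grip": 0.6},
    {"travel": [0,0,0],"yaw": 0,"grip": -1},
    {"travel": [0,0,0],"yaw": 0,"grip": -1},
    {"travel": [0,0,0],"yaw": 0,"grip": -1},
    {"travel": [0,0,0],"yaw": 0,"grip": -1}
  ]
}}

```text
clock: 9.43
tcp_pos: [453.1, -174.3, 12.3]
tcp_rot: [3.141, 0.002, 2.436]
ft_force: [-0.2, 0.1, 7.2]
finger_gap: 0.412
gripper_force: 40.9
```

```bash
python3 -c "
from h import *
print(arm.get_obs()['tcp_pos'],arm.get_obs()['finger_gap'])
plan([[452,-173,80,139.5],[528,-305.5,80,90]],-1)"
```

```text
[ 453.05653948 -174.30701446   12.28598162] 0.4121050846312416
{"travel":[0.02,0.0,-0.85],"yaw":0.0,"grip":-1}
{"travel":[0.02,0.01,-0.84],"yaw":0.0,"grip":-1}
-- at [ 452.1 -173.    79.9] 139.6
{"travel":[-0.6,-0.22,0.0],"yaw":0.09,"grip":-1}
{"travel":[-0.62,-0.13,0.0],"yaw":0.09,"grip":-1}
{"travel":[-0.64,-0.04,0.0],"yaw":0.09,"grip":-1}
{"travel":[-0.63,0.05,0.0],"yaw":0.09,"grip":-1}
{"travel":[-0.62,0.14,0.0],"yaw":0.1,"grip":-1}
{"travel":[-0.59,0.24,0.0],"yaw":0.09,"grip":-1}
-- at [ 528.  -305.5   79.9] 90.1
```

Call:
{"fn": "apply_moves", "kwargs": {
  "commands": [
    {"travel": [0.02,0,-0.85],"yaw": 0,"grip": -1},
    {"travel": [0.02,0.01,-0.84],"yaw": 0,"grip": -1},
    {"travel": [-0.6,-0.22,0],"yaw": 0.09,"grip": -1},
    {"travel": [-0.62,-0.13,0],"yaw": 0.09,"grip": -1},
    {"travel": [-0.64,-0.04,0],"yaw": 0.09,"grip": -1},
    {"travel": [-0.63,0.05,0],"yaw": 0.09,"grip": -1},
    {"travel": [-0.62,0.14,0],"yaw": 0.1,"grip": -1},
    {"travel": [-0.59,0.24,0],"yaw": 0.09,"grip": -1}
  ]
}}

```text
clock: 10.42
tcp_pos: [527.6, -305.4, 79.1]
tcp_rot: [3.141, -0.0, 1.567]
ft_force: [-0.4, 0.6, -1.0]
finger_gap: 0.414
gripper_force: 40.5
```

Call:
{"fn": "apply_moves", "kwargs": {
  "commands": [
    {"travel": [0,0,0],"yaw": 0,"grip": -1},
    {"travel": [0,0,0],"yaw": 0,"grip": -1},
    {"travel": [0,0,0],"yaw": 0,"grip": -1}
  ]
}}

```text
clock: 10.8
tcp_pos: [526.9, -304.0, 78.9]
tcp_rot: [-3.141, -0.001, 1.574]
ft_force: [1.3, 0.2, -1.6]
finger_gap: 0.413
gripper_force: 40.5
```

```bash
python3 - <<'E'
from h import *
o=arm.get_obs();print(o['tcp_pos'],o['tcp_rot'],o['finger_gap'])
im=arm.read_camera('top');cv2.imwrite('pics/t4.png',cv2.resize(im[190:280,390:520],None,fx=5,fy=5,interpolation=cv2.INTER_CUBIC))
E
```

```text
[ 526.93378255 -304.04700796   78.88768027] [-3.14145368e+00 -9.82296206e-04  1.57364356e+00] 0.41306375312954086
```

View pics/t4.png

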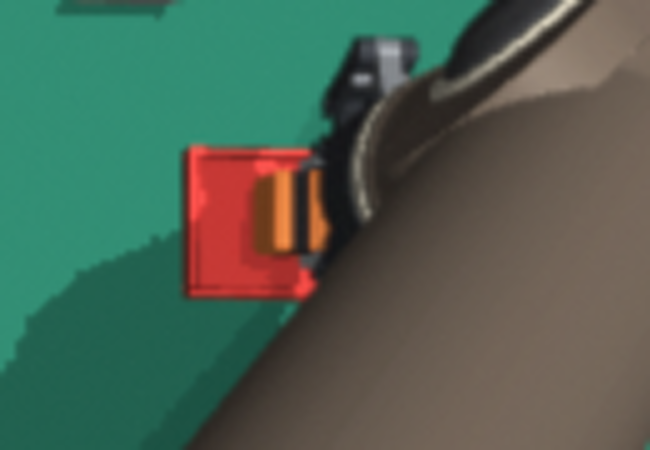

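The orange pack hangs within the near bay's walls. Lowering and releasing it.

Call:
{"fn": "apply_moves", "kwargs": {
  "commands": [
    {"travel": [0,0,0.6],"yaw": 0,"grip": -1},
    {"travel": [0,0,0.6],"yaw": 0,"grip": -1},
    {"travel": [0,0,0.15],"yaw": 0,"grip": -1},
    {"travel": [0,0,0.12],"yaw": 0,"grip": -1},
    {"travel": [0,0,0.08],"yaw": 0,"grip": -1},
    {"travel": [0,0,0.07],"yaw": 0,"grip": -1},
    {"travel": [0,0,0],"yaw": 0,"grip": -1},
    {"travel": [0,0,0],"yaw": 0,"grip": 0.2}
  ]
}}

```text
clock: 11.85
tcp_pos: [527.6, -305.3, 14.8]
tcp_rot: [3.14, 0.0, 1.572]
ft_force: [-0.1, -1.2, 0.2]
finger_gap: 0.597
gripper_force: 0.0
```

Call:
{"fn": "apply_moves", "kwargs": {
  "commands": [
    {"travel": [0,0,0],"yaw": 0,"grip": 0.2},
    {"travel": [0,0,0],"yaw": 0,"grip": 0.2},
    {"travel": [0,0,-0.3],"yaw": 0,"grip": 0.2},
    {"travel": [0,0,-0.8],"yaw": 0,"grip": 0.4},
    {"travel": [0,0,-0.8],"yaw": 0,"grip": 0.4}
  ]
}}

```text
clock: 12.48
tcp_pos: [527.1, -305.2, 91.5]
tcp_rot: [-3.141, 0.0, 1.572]
ft_force: [0.3, -0.3, -0.4]
finger_gap: 0.698
gripper_force: 0.0
```

```bash
python3 -c "
from h import *
plan([[549.9,114.8,95,146.5]],0.4,[527,-304,91,90.1])"
```

```text
{"travel":[0.87,0.05,-0.01],"yaw":-0.05,"grip":0.4}
{"travel":[0.87,0.12,-0.01],"yaw":-0.05,"grip":0.4}
{"travel":[0.85,0.18,-0.01],"yaw":-0.05,"grip":0.4}
{"travel":[0.84,0.25,-0.01],"yaw":-0.05,"grip":0.4}
{"travel":[0.81,0.32,-0.01],"yaw":-0.05,"grip":0.4}
{"travel":[0.79,0.38,-0.01],"yaw":-0.05,"grip":0.4}
{"travel":[0.76,0.44,-0.01],"yaw":-0.05,"grip":0.4}
{"travel":[0.72,0.5,-0.01],"yaw":-0.06,"grip":0.4}
{"travel":[0.67,0.56,0.0],"yaw":-0.05,"grip":0.4}
{"travel":[0.62,0.61,-0.01],"yaw":-0.06,"grip":0.4}
{"travel":[0.56,0.67,0.0],"yaw":-0.05,"grip":0.4}
{"travel":[0.5,0.71,-0.01],"yaw":-0.06,"grip":0.4}
-- at [549.9 114.6  95. ] 146.8
```

Call:
{"fn": "apply_moves", "kwargs": {
  "commands": [
    {"travel": [0.87,0.05,-0.01],"yaw": -0.05,"grip": 0.4},
    {"travel": [0.87,0.12,-0.01],"yaw": -0.05,"grip": 0.4},
    {"travel": [0.85,0.18,-0.01],"yaw": -0.05,"grip": 0.4},
    {"travel": [0.84,0.25,-0.01],"yaw": -0.05,"grip": 0.4},
    {"travel": [0.81,0.32,-0.01],"yaw": -0.05,"grip": 0.4},
    {"travel": [0.79,0.38,-0.01],"yaw": -0.05,"grip": 0.4},
    {"travel": [0.76,0.44,-0.01],"yaw": -0.05,"grip": 0.4},
    {"travel": [0.72,0.5,-0.01],"yaw": -0.06,"grip": 0.4}
  ]
}}

```text
clock: 13.48
tcp_pos: [542.8, -24.6, 94.2]
tcp_rot: [3.141, 0.001, 2.219]
ft_force: [0.3, -0.1, -0.3]
finger_gap: 0.702
gripper_force: 0.0
```

Call:
{"fn": "apply_moves", "kwargs": {
  "commands": [
    {"travel": [0.67,0.56,0],"yaw": -0.05,"grip": 0.4},
    {"travel": [0.62,0.61,-0.01],"yaw": -0.06,"grip": 0.4},
    {"travel": [0.56,0.67,0],"yaw": -0.05,"grip": 0.4},
    {"travel": [0.5,0.71,-0.01],"yaw": -0.06,"grip": 0.4},
    {"travel": [0,0,0],"yaw": 0,"grip": 0.4},
    {"travel": [0,0,0],"yaw": 0,"grip": 0.4},
    {"travel": [0,0,0],"yaw": 0,"grip": 0.4}
  ]
}}

```text
clock: 14.35
tcp_pos: [550.4, 112.4, 94.2]
tcp_rot: [-3.141, 0.0, 2.56]
ft_force: [-1.0, -0.6, -0.3]
finger_gap: 0.701
gripper_force: 0.0
```

```bash
python3 - <<'E'
from h import *
o=arm.get_obs();print(o['tcp_pos'],o['tcp_rot'],o['finger_gap'])
c=arm.calibration('wrist');w=arm.read_camera('wrist');t=arm.read_camera('top')
print(px(c,(549.9,114.8,40),'wrist').round(),px(c,(549.9,114.8,4),'wrist').round())
t=cv2.resize(t[150:280,300:520],(640,378),interpolation=cv2.INTER_CUBIC)
cv2.imwrite('pics/b1.png',cv2.resize(np.vstack([w[80:440],t]),(504,581)))
E
```

```text
[550.37013908 112.36281772  94.20828257] [-3.14116522e+00  3.55423438e-04  2.55984837e+00] 0.7010240696131168
[326. 266.] [326. 246.]
```

View pics/b1.png

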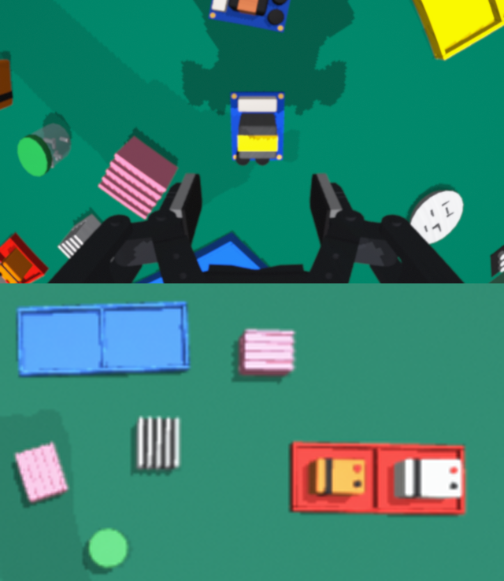

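Both batteries sit level in their red bays. In the wrist view the yellow-core board is aligned and centred as predicted, with its block top near (327,262). Gripping it.

Call:
{"fn": "apply_moves", "kwargs": {
  "commands": [
    {"travel": [0.02,0.05,0.75],"yaw": 0,"grip": 0.4},
    {"travel": [0,0,0.75],"yaw": 0,"grip": 0.4},
    {"travel": [0,0,0.56],"yaw": 0,"grip": 0.4},
    {"travel": [0,0,0],"yaw": 0,"grip": 0.4},
    {"travel": [0,0,0],"yaw": 0,"grip": -1},
    {"travel": [0,0,0],"yaw": 0,"grip": -1},
    {"travel": [0,0,0],"yaw": 0,"grip": -1},
    {"travel": [0,0,0],"yaw": 0,"grip": -1}
  ]
}}

```text
clock: 15.45
tcp_pos: [551.7, 115.8, 12.9]
tcp_rot: [3.14, 0.001, 2.561]
ft_force: [0.9, -0.5, 7.2]
finger_gap: 0.318
gripper_force: 41.2
```

```bash
python3 -c "
from h import *
o=arm.get_obs();print(o['tcp_pos'],o['finger_gap'])
# blue tray axis
import cv2
im=cv2.imread('pics/top0.png');h=cv2.cvtColor(im,cv2.COLOR_BGR2HSV);c=arm.calibration('top')
m=cv2.inRange(h,(100,120,60),(125,255,255))[150:196,300:390]
ys,xs=np.nonzero(m);w=np.array([world(c,x+300,y+150,8) for x,y in zip(xs,ys)]);print('blue',w.mean(0));u=np.linalg.svd(w-w.mean(0),full_matrices=False)[2][0];A=np.degrees(np.arctan2(u[1],u[0]))%180;print(A)
ctr=w.mean(0);e=np.array([np.cos(np.radians(A)),np.sin(np.radians(A))])
for s in(-44,44):print(ctr+s*e)
t=ctr-44*e
plan([[550.5,114.5,90,146.5],[t[0],t[1],90,A]],-1)"
```

```text
[551.67966634 115.78971184  12.94331828] 0.3181045344401051
blue [672.29091697 -56.98255736]
93.48637068116435
[ 674.96660559 -100.90112622]
[669.61522835 -13.06398851]
{"travel":[0.0,-0.01,-0.64],"yaw":0.0,"grip":-1}
{"travel":[0.0,-0.02,-0.64],"yaw":0.0,"grip":-1}
{"travel":[0.01,-0.01,-0.65],"yaw":0.0,"grip":-1}
-- at [550.5 114.7  90.1] 146.8
{"travel":[-0.79,-0.4,0.0],"yaw":0.08,"grip":-1}
{"travel":[-0.84,-0.3,0.0],"yaw":0.09,"grip":-1}
{"travel":[-0.87,-0.18,0.0],"yaw":0.08,"grip":-1}
{"travel":[-0.89,-0.06,0.0],"yaw":0.09,"grip":-1}
{"travel":[-0.89,0.06,0.0],"yaw":0.08,"grip":-1}
{"travel":[-0.87,0.17,0.0],"yaw":0.09,"grip":-1}
{"travel":[-0.84,0.29,0.0],"yaw":0.08,"grip":-1}
-- at [ 674.9 -101.    90.1] 93.7
```

Call:
{"fn": "apply_moves", "kwargs": {
  "commands": [
    {"travel": [0,-0.01,-0.64],"yaw": 0,"grip": -1},
    {"travel": [0,-0.02,-0.64],"yaw": 0,"grip": -1},
    {"travel": [0.01,-0.01,-0.65],"yaw": 0,"grip": -1},
    {"travel": [-0.79,-0.4,0],"yaw": 0.08,"grip": -1},
    {"travel": [-0.84,-0.3,0],"yaw": 0.09,"grip": -1},
    {"travel": [-0.87,-0.18,0],"yaw": 0.08,"grip": -1},
    {"travel": [-0.89,-0.06,0],"yaw": 0.09,"grip": -1},
    {"travel": [-0.89,0.06,0],"yaw": 0.08,"grip": -1}
  ]
}}

```text
clock: 16.45
tcp_pos: [639.0, -40.2, 89.2]
tcp_rot: [3.141, -0.0, 1.898]
ft_force: [0.5, -0.6, -1.1]
finger_gap: 0.32
gripper_force: 40.2
```

Call:
{"fn": "apply_moves", "kwargs": {
  "commands": [
    {"travel": [-0.87,0.17,0],"yaw": 0.09,"grip": -1},
    {"travel": [-0.84,0.29,0],"yaw": 0.08,"grip": -1},
    {"travel": [0,0,0],"yaw": 0,"grip": -1},
    {"travel": [0,0,0],"yaw": 0,"grip": -1},
    {"travel": [0,0,0],"yaw": 0,"grip": -1}
  ]
}}

```text
clock: 17.08
tcp_pos: [673.8, -99.5, 88.9]
tcp_rot: [-3.141, -0.001, 1.637]
ft_force: [-0.1, 0.3, -1.5]
finger_gap: 0.319
gripper_force: 40.2
```

```bash
python3 - <<'E'
from h import *
o=arm.get_obs();print(o['tcp_pos'],o['tcp_rot'],o['finger_gap'])
c=arm.calibration('wrist');cv2.imwrite('pics/w5.png',arm.read_camera('wrist'))
C=np.array([672.3,-57]);A=np.radians(93.5);e=np.array([np.cos(A),np.sin(A)]);n=np.array([e[1],-e[0]])
for a,b in((90,36),(90,-36),(0,36),(0,-36)):print(px(c,(*(C+a*e+b*n),15),'wrist').round())
E
```

```text
[673.7513711  -99.47359247  88.86865374] [-3.14139305e+00 -1.16054864e-03  1.63704312e+00] 0.3189262520176228
[391.  40.]
[266.  38.]
[388. 191.]
[267. 190.]
```

View pics/w5.png

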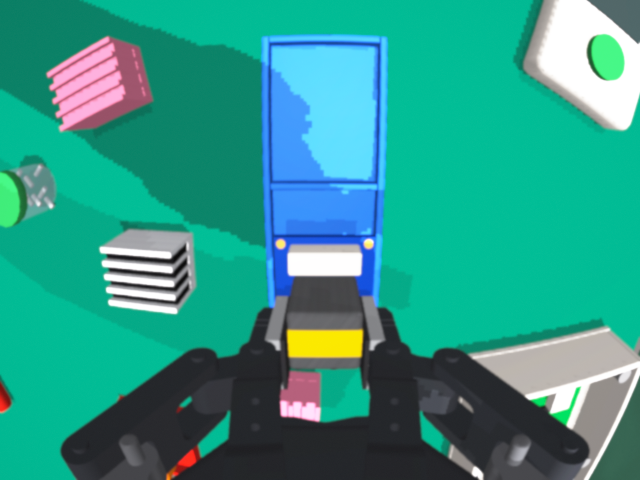

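The blue tray's axis (column 325) lines up with the board's block (column 325), and the board clears the divider at row 185. Lowering it.

Call:
{"fn": "apply_moves", "kwargs": {
  "commands": [
    {"travel": [0,0,0.7],"yaw": 0,"grip": -1},
    {"travel": [0,0,0.6],"yaw": 0,"grip": -1},
    {"travel": [0,0,0.2],"yaw": 0,"grip": -1},
    {"travel": [0,0,0.15],"yaw": 0,"grip": -1},
    {"travel": [0,0,0.1],"yaw": 0,"grip": -1},
    {"travel": [0,0,0.09],"yaw": 0,"grip": -1},
    {"travel": [0,0,0],"yaw": 0,"grip": -1},
    {"travel": [0,0,0],"yaw": 0,"grip": 0.2}
  ]
}}

```text
clock: 18.12
tcp_pos: [674.3, -101.2, 15.7]
tcp_rot: [3.141, 0.0, 1.635]
ft_force: [0.8, -0.8, -0.4]
finger_gap: 0.521
gripper_force: 0.0
```

Call:
{"fn": "apply_moves", "kwargs": {
  "commands": [
    {"travel": [0,0,0],"yaw": 0,"grip": 0.2},
    {"travel": [0,0,0],"yaw": 0,"grip": 0.2},
    {"travel": [0,0,-0.3],"yaw": 0,"grip": 0.2},
    {"travel": [0,0,-0.8],"yaw": 0,"grip": 0.4},
    {"travel": [0,0,-0.8],"yaw": 0,"grip": 0.4}
  ]
}}

```text
clock: 18.75
tcp_pos: [674.0, -101.3, 92.8]
tcp_rot: [3.142, 0.0, 1.635]
ft_force: [-0.3, 0.1, 0.0]
finger_gap: 0.701
gripper_force: 0.0
```

```bash
python3 -c "
from h import *
print(arm.get_obs()['tcp_pos'])
plan([[458.8,169.3,95,45.3]],0.4,[673.8,-99.5,92,93.7])"
```

```text
[ 673.98646718 -101.29310198   92.7811855 ]
{"travel":[0.71,-0.49,-0.01],"yaw":0.05,"grip":0.4}
{"travel":[0.66,-0.55,-0.01],"yaw":0.05,"grip":0.4}
{"travel":[0.62,-0.6,-0.01],"yaw":0.05,"grip":0.4}
{"travel":[0.57,-0.64,-0.01],"yaw":0.06,"grip":0.4}
{"travel":[0.51,-0.69,-0.01],"yaw":0.05,"grip":0.4}
{"travel":[0.45,-0.73,0.0],"yaw":0.06,"grip":0.4}
{"travel":[0.38,-0.77,-0.01],"yaw":0.05,"grip":0.4}
{"travel":[0.32,-0.8,0.0],"yaw":0.06,"grip":0.4}
{"travel":[0.24,-0.83,-0.01],"yaw":0.05,"grip":0.4}
{"travel":[0.17,-0.85,0.0],"yaw":0.06,"grip":0.4}
-- at [458.6 169.3  94.8] 45.1
```

Call:
{"fn": "apply_moves", "kwargs": {
  "commands": [
    {"travel": [0.71,-0.49,-0.01],"yaw": 0.05,"grip": 0.4},
    {"travel": [0.66,-0.55,-0.01],"yaw": 0.05,"grip": 0.4},
    {"travel": [0.62,-0.6,-0.01],"yaw": 0.05,"grip": 0.4},
    {"travel": [0.57,-0.64,-0.01],"yaw": 0.06,"grip": 0.4},
    {"travel": [0.51,-0.69,-0.01],"yaw": 0.05,"grip": 0.4},
    {"travel": [0.45,-0.73,0],"yaw": 0.06,"grip": 0.4},
    {"travel": [0.38,-0.77,-0.01],"yaw": 0.05,"grip": 0.4},
    {"travel": [0.32,-0.8,0],"yaw": 0.06,"grip": 0.4}
  ]
}}

```text
clock: 19.75
tcp_pos: [502.1, 115.0, 94.6]
tcp_rot: [3.141, -0.001, 0.956]
ft_force: [-0.4, 0.4, -0.6]
finger_gap: 0.699
gripper_force: 0.0
```

Call:
{"fn": "apply_moves", "kwargs": {
  "commands": [
    {"travel": [0.24,-0.83,-0.01],"yaw": 0.05,"grip": 0.4},
    {"travel": [0.17,-0.85,0],"yaw": 0.06,"grip": 0.4},
    {"travel": [0,0,0],"yaw": 0,"grip": 0.4},
    {"travel": [0,0,0],"yaw": 0,"grip": 0.4},
    {"travel": [0,0,0],"yaw": 0,"grip": 0.4}
  ]
}}

```text
clock: 20.38
tcp_pos: [459.8, 166.9, 94.5]
tcp_rot: [3.141, -0.001, 0.785]
ft_force: [0.1, 0.2, 0.1]
finger_gap: 0.701
gripper_force: 0.0
```

```bash
python3 - <<'E'
from h import *
o=arm.get_obs();print(o['tcp_pos'],o['tcp_rot'],o['finger_gap'])
c=arm.calibration('wrist');w=arm.read_camera('wrist');t=arm.read_camera('top')
print(px(c,(458.8,169.3,40),'wrist').round(),px(c,(458.8,169.3,4),'wrist').round())
t=cv2.resize(t[150:280,300:520],(640,378),interpolation=cv2.INTER_CUBIC)
cv2.imwrite('pics/b2.png',cv2.resize(np.vstack([w[80:440],t]),(504,581)))
E
```

```text
[459.75779159 166.90842492  94.50124105] [ 3.14113814e+00 -8.29104304e-04  7.85489504e-01] 0.7005352381885781
[322. 267.] [322. 246.]
```

View pics/b2.png

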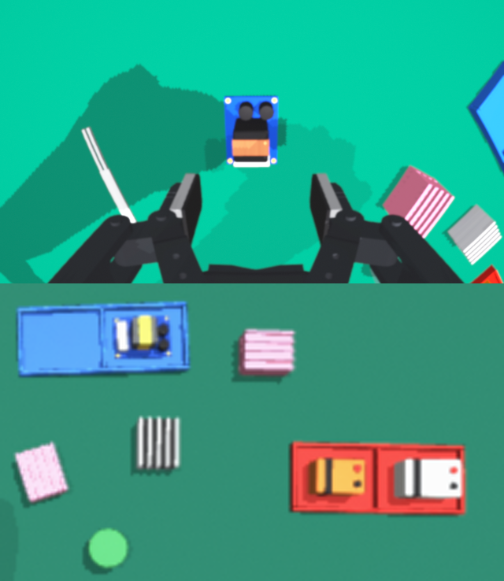

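The yellow-core board lies flat in the right blue bay. The copper-core board is aligned at about (319,246), roughly 3 mm to the −y side of the tool. Correcting and gripping.

Call:
{"fn": "apply_moves", "kwargs": {
  "commands": [
    {"travel": [0,-0.07,0.75],"yaw": 0,"grip": 0.4},
    {"travel": [0,0,0.75],"yaw": 0,"grip": 0.4},
    {"travel": [0,0,0.57],"yaw": 0,"grip": 0.4},
    {"travel": [0,0,0],"yaw": 0,"grip": 0.4},
    {"travel": [0,0,0],"yaw": 0,"grip": -1},
    {"travel": [0,0,0],"yaw": 0,"grip": -1},
    {"travel": [0,0,0],"yaw": 0,"grip": -1},
    {"travel": [0,0,0],"yaw": 0,"grip": -1}
  ]
}}

```text
clock: 21.48
tcp_pos: [457.7, 170.0, 12.3]
tcp_rot: [3.141, -0.002, 0.787]
ft_force: [-0.8, -1.0, 7.1]
finger_gap: 0.299
gripper_force: 40.1
```

```bash
python3 -c "
from h import *
o=arm.get_obs();print(o['tcp_pos'],o['finger_gap'])
plan([[458,169.5,95,45.1],[669,-12,95,93.5]],-1)"
```

```text
[457.74347056 170.01255583  12.34051689] 0.29880654044086263
{"travel":[0.0,0.0,-0.69],"yaw":0.0,"grip":-1}
{"travel":[0.0,0.01,-0.69],"yaw":0.0,"grip":-1}
{"travel":[0.0,0.0,-0.69],"yaw":0.0,"grip":-1}
-- at [458.  169.7  95.1] 45.1
{"travel":[0.06,0.87,0.0],"yaw":-0.07,"grip":-1}
{"travel":[-0.03,0.87,0.0],"yaw":-0.07,"grip":-1}
{"travel":[-0.13,0.86,0.0],"yaw":-0.07,"grip":-1}
{"travel":[-0.22,0.84,0.0],"yaw":-0.07,"grip":-1}
{"travel":[-0.31,0.81,0.0],"yaw":-0.06,"grip":-1}
{"travel":[-0.39,0.78,0.0],"yaw":-0.07,"grip":-1}
{"travel":[-0.47,0.73,0.0],"yaw":-0.06,"grip":-1}
{"travel":[-0.53,0.69,0.0],"yaw":-0.07,"grip":-1}
-- at [669.  -11.8  95.1] 93.7
```

Call:
{"fn": "apply_moves", "kwargs": {
  "commands": [
    {"travel": [0,0,-0.69],"yaw": 0,"grip": -1},
    {"travel": [0,0.01,-0.69],"yaw": 0,"grip": -1},
    {"travel": [0,0,-0.69],"yaw": 0,"grip": -1},
    {"travel": [0.06,0.87,0],"yaw": -0.07,"grip": -1},
    {"travel": [-0.03,0.87,0],"yaw": -0.07,"grip": -1},
    {"travel": [-0.13,0.86,0],"yaw": -0.07,"grip": -1},
    {"travel": [-0.22,0.84,0],"yaw": -0.07,"grip": -1},
    {"travel": [-0.31,0.81,0],"yaw": -0.06,"grip": -1}
  ]
}}

```text
clock: 22.48
tcp_pos: [589.7, 55.4, 94.5]
tcp_rot: [3.141, -0.0, 1.324]
ft_force: [0.5, 0.5, -0.7]
finger_gap: 0.298
gripper_force: 39.5
```

Call:
{"fn": "apply_moves", "kwargs": {
  "commands": [
    {"travel": [-0.39,0.78,0],"yaw": -0.07,"grip": -1},
    {"travel": [-0.47,0.73,0],"yaw": -0.06,"grip": -1},
    {"travel": [-0.53,0.69,0],"yaw": -0.07,"grip": -1},
    {"travel": [0,0,0],"yaw": 0,"grip": -1},
    {"travel": [0,0,0],"yaw": 0,"grip": -1},
    {"travel": [0,0,0],"yaw": 0,"grip": -1},
    {"travel": [0,0,0],"yaw": 0,"grip": -1}
  ]
}}

```text
clock: 23.35
tcp_pos: [667.8, -10.9, 94.2]
tcp_rot: [-3.141, -0.0, 1.636]
ft_force: [-1.0, 0.5, -1.1]
finger_gap: 0.301
gripper_force: 39.7
```

```bash
python3 - <<'E'
from h import *
o=arm.get_obs();print(o['tcp_pos'],o['tcp_rot'],o['finger_gap'])
cv2.imwrite('pics/w6.png',arm.read_camera('wrist'))
E
```

```text
[667.80922995 -10.90363449  94.20921866] [-3.14148302e+00 -4.53728651e-04  1.63583701e+00] 0.3011092478781915
```

View pics/w6.png

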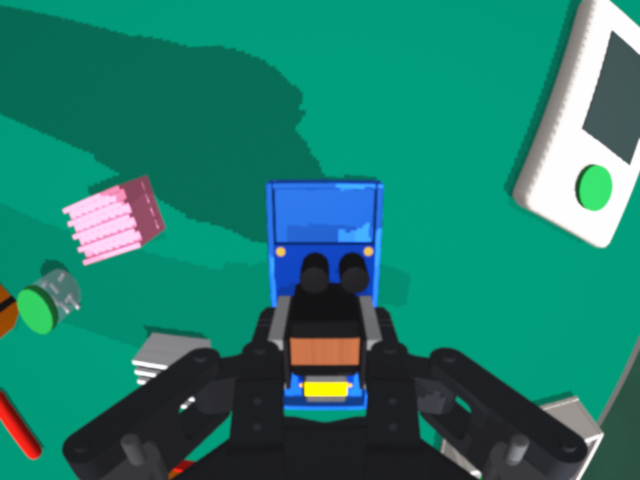

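The copper board is centred across the tray (board column 325, walls 267 and 383) over the free bay. Lowering it.

Call:
{"fn": "apply_moves", "kwargs": {
  "commands": [
    {"travel": [0,0,0.75],"yaw": 0,"grip": -1},
    {"travel": [0,0,0.65],"yaw": 0,"grip": -1},
    {"travel": [0,0,0.25],"yaw": 0,"grip": -1},
    {"travel": [0,0,0.15],"yaw": 0,"grip": -1},
    {"travel": [0,0,0.1],"yaw": 0,"grip": -1},
    {"travel": [0,0,0.09],"yaw": 0,"grip": -1},
    {"travel": [0,0,0],"yaw": 0,"grip": -1},
    {"travel": [0,0,0],"yaw": 0,"grip": 0.2}
  ]
}}

```text
clock: 24.4
tcp_pos: [668.6, -12.1, 15.0]
tcp_rot: [3.141, -0.0, 1.635]
ft_force: [0.3, -0.1, -0.2]
finger_gap: 0.493
gripper_force: 0.0
```

Call:
{"fn": "apply_moves", "kwargs": {
  "commands": [
    {"travel": [0,0,0],"yaw": 0,"grip": 0.2},
    {"travel": [0,0,0],"yaw": 0,"grip": 0.2},
    {"travel": [0,0,-0.3],"yaw": 0,"grip": 0.2},
    {"travel": [0,0,-0.8],"yaw": 0,"grip": 0.6},
    {"travel": [0,0,-0.8],"yaw": 0,"grip": 0.6}
  ]
}}

```text
clock: 25.02
tcp_pos: [668.2, -12.3, 92.0]
tcp_rot: [3.142, 0.0, 1.635]
ft_force: [1.0, -0.7, 0.1]
finger_gap: 0.799
gripper_force: 0.0
```

```bash
python3 -c "
from h import *
print(arm.get_obs()['tcp_pos'])
plan([[558.7,-115.4,95,1.2]],0.6,[668.5,-11.5,92,93.7])"
```

```text
[668.16780868 -12.28691022  91.95265173]
{"travel":[-0.22,-0.26,-0.01],"yaw":0.09,"grip":0.6}
{"travel":[-0.25,-0.23,-0.01],"yaw":0.09,"grip":0.6}
{"travel":[-0.29,-0.19,-0.01],"yaw":0.09,"grip":0.6}
{"travel":[-0.31,-0.15,-0.01],"yaw":0.09,"grip":0.6}
{"travel":[-0.33,-0.11,0.0],"yaw":0.1,"grip":0.6}
{"travel":[-0.34,-0.05,-0.01],"yaw":0.09,"grip":0.6}
{"travel":[-0.34,-0.01,0.0],"yaw":0.1,"grip":0.6}
{"travel":[-0.34,0.05,-0.01],"yaw":0.09,"grip":0.6}
{"travel":[-0.33,0.1,0.0],"yaw":0.1,"grip":0.6}
{"travel":[-0.31,0.14,-0.01],"yaw":0.09,"grip":0.6}
{"travel":[-0.29,0.19,0.0],"yaw":0.1,"grip":0.6}
-- at [ 558.7 -115.3   94.8] 1.0
```

Call:
{"fn": "apply_moves", "kwargs": {
  "commands": [
    {"travel": [-0.22,-0.26,-0.01],"yaw": 0.09,"grip": 0.6},
    {"travel": [-0.25,-0.23,-0.01],"yaw": 0.09,"grip": 0.6},
    {"travel": [-0.29,-0.19,-0.01],"yaw": 0.09,"grip": 0.6},
    {"travel": [-0.31,-0.15,-0.01],"yaw": 0.09,"grip": 0.6},
    {"travel": [-0.33,-0.11,0],"yaw": 0.1,"grip": 0.6},
    {"travel": [-0.34,-0.05,-0.01],"yaw": 0.09,"grip": 0.6},
    {"travel": [-0.34,-0.01,0],"yaw": 0.1,"grip": 0.6},
    {"travel": [-0.34,0.05,-0.01],"yaw": 0.09,"grip": 0.6}
  ]
}}

```text
clock: 26.02
tcp_pos: [588.3, -87.7, 93.8]
tcp_rot: [-3.142, -0.001, 0.468]
ft_force: [0.5, -0.1, -0.7]
finger_gap: 0.797
gripper_force: 0.0
```

Call:
{"fn": "apply_moves", "kwargs": {
  "commands": [
    {"travel": [-0.33,0.1,0],"yaw": 0.1,"grip": 0.6},
    {"travel": [-0.31,0.14,-0.01],"yaw": 0.09,"grip": 0.6},
    {"travel": [-0.29,0.19,0],"yaw": 0.1,"grip": 0.6},
    {"travel": [0,0,0],"yaw": 0,"grip": 0.6},
    {"travel": [0,0,0],"yaw": 0,"grip": 0.6},
    {"travel": [0,0,0],"yaw": 0,"grip": 0.6}
  ]
}}

```text
clock: 26.78
tcp_pos: [558.9, -115.2, 93.5]
tcp_rot: [-3.141, -0.001, 0.02]
ft_force: [-0.2, -0.7, -0.5]
finger_gap: 0.801
gripper_force: 0.0
```

```bash
python3 - <<'E'
from h import *
o=arm.get_obs();print(o['tcp_pos'],o['tcp_rot'],o['finger_gap'])
c=arm.calibration('wrist');w=arm.read_camera('wrist');t=arm.read_camera('top')
print(px(c,(558.7,-115.4,40),'wrist').round())
t=cv2.resize(t[150:280,300:520],(640,378),interpolation=cv2.INTER_CUBIC)
cv2.imwrite('pics/b3.png',cv2.resize(np.vstack([w[80:440],t]),(504,581)))
E
```

```text
[ 558.85280391 -115.23406329   93.45505464] [-3.14112985e+00 -5.05130134e-04  1.97708912e-02] 0.8008420232754295
[327. 268.]
```

View pics/b3.png

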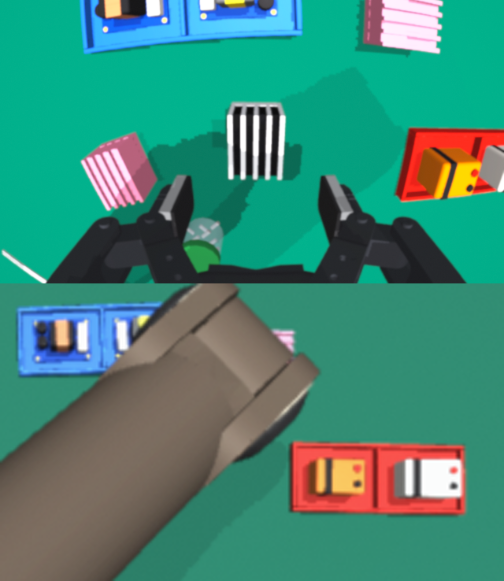

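Both boards lie flat in the blue bays, and the heat sink is aligned and centred between the fingers at about (325,262). Gripping it.

Call:
{"fn": "apply_moves", "kwargs": {
  "commands": [
    {"travel": [0,0,0.75],"yaw": 0,"grip": 0.6},
    {"travel": [0,0,0.75],"yaw": 0,"grip": 0.6},
    {"travel": [0,0,0.55],"yaw": 0,"grip": 0.6},
    {"travel": [0,0,0],"yaw": 0,"grip": 0.6},
    {"travel": [0,0,0],"yaw": 0,"grip": -1},
    {"travel": [0,0,0],"yaw": 0,"grip": -1},
    {"travel": [0,0,0],"yaw": 0,"grip": -1},
    {"travel": [0,0,0],"yaw": 0,"grip": -1}
  ]
}}

```text
clock: 27.88
tcp_pos: [559.1, -116.1, 12.4]
tcp_rot: [3.142, -0.002, 0.017]
ft_force: [0.1, 0.2, 6.6]
finger_gap: 0.462
gripper_force: 41.4
```

```bash
python3 -c "
from h import *
o=arm.get_obs();print(o['tcp_pos'],o['finger_gap'])
A=np.radians(86);t=np.array([555.5,379.6])-44*np.array([np.cos(A),np.sin(A)]);print(t)
plan([[558.7,-115.3,110,1],[t[0],t[1],110,86]],-1)"
```

```text
[ 559.06423467 -116.05802953   12.41043634] 0.46213890895667326
[552.43071516 335.70718179]
{"travel":[0.0,-0.01,-0.81],"yaw":0.0,"grip":-1}
{"travel":[0.0,0.0,-0.81],"yaw":0.0,"grip":-1}
{"travel":[-0.01,-0.01,-0.82],"yaw":0.0,"grip":-1}
-- at [ 558.7 -115.3  110. ] 1.0
{"travel":[0.0,-0.87,0.0],"yaw":-0.07,"grip":-1}
{"travel":[0.1,-0.86,0.0],"yaw":-0.07,"grip":-1}
{"travel":[0.19,-0.85,0.0],"yaw":-0.07,"grip":-1}
{"travel":[0.28,-0.82,0.0],"yaw":-0.07,"grip":-1}
{"travel":[0.37,-0.78,0.0],"yaw":-0.07,"grip":-1}
{"travel":[0.46,-0.74,0.0],"yaw":-0.07,"grip":-1}
{"travel":[0.53,-0.68,0.0],"yaw":-0.07,"grip":-1}
{"travel":[0.61,-0.62,0.0],"yaw":-0.08,"grip":-1}
{"travel":[0.68,-0.54,0.0],"yaw":-0.07,"grip":-1}
{"travel":[0.73,-0.46,0.0],"yaw":-0.08,"grip":-1}
{"travel":[0.79,-0.37,0.0],"yaw":-0.07,"grip":-1}
{"travel":[0.82,-0.28,0.0],"yaw":-0.08,"grip":-1}
{"travel":[0.85,-0.17,0.0],"yaw":-0.07,"grip":-1}
-- at [552.4 335.8 110. ] 85.6
```

Call:
{"fn": "apply_moves", "kwargs": {
  "commands": [
    {"travel": [0,-0.01,-0.81],"yaw": 0,"grip": -1},
    {"travel": [0,0,-0.81],"yaw": 0,"grip": -1},
    {"travel": [-0.01,-0.01,-0.82],"yaw": 0,"grip": -1},
    {"travel": [0,-0.87,0],"yaw": -0.07,"grip": -1},
    {"travel": [0.1,-0.86,0],"yaw": -0.07,"grip": -1},
    {"travel": [0.19,-0.85,0],"yaw": -0.07,"grip": -1},
    {"travel": [0.28,-0.82,0],"yaw": -0.07,"grip": -1},
    {"travel": [0.37,-0.78,0],"yaw": -0.07,"grip": -1}
  ]
}}

```text
clock: 28.88
tcp_pos: [555.0, 59.7, 109.1]
tcp_rot: [-3.141, -0.0, 0.57]
ft_force: [0.9, 0.1, -2.3]
finger_gap: 0.463
gripper_force: 40.9
```

Call:
{"fn": "apply_moves", "kwargs": {
  "commands": [
    {"travel": [0.46,-0.74,0],"yaw": -0.07,"grip": -1},
    {"travel": [0.53,-0.68,0],"yaw": -0.07,"grip": -1},
    {"travel": [0.61,-0.62,0],"yaw": -0.08,"grip": -1},
    {"travel": [0.68,-0.54,0],"yaw": -0.07,"grip": -1},
    {"travel": [0.73,-0.46,0],"yaw": -0.08,"grip": -1},
    {"travel": [0.79,-0.37,0],"yaw": -0.07,"grip": -1},
    {"travel": [0.82,-0.28,0],"yaw": -0.08,"grip": -1},
    {"travel": [0.85,-0.17,0],"yaw": -0.07,"grip": -1}
  ]
}}

```text
clock: 29.88
tcp_pos: [551.3, 337.9, 108.8]
tcp_rot: [-3.142, 0.0, 1.499]
ft_force: [0.9, 0.6, -0.7]
finger_gap: 0.459
gripper_force: 40.9
```

Call:
{"fn": "apply_moves", "kwargs": {
  "commands": [
    {"travel": [0,0,0],"yaw": 0,"grip": -1},
    {"travel": [0,0,0],"yaw": 0,"grip": -1},
    {"travel": [0,0,0],"yaw": 0,"grip": -1}
  ]
}}

```text
clock: 30.25
tcp_pos: [551.9, 334.8, 108.9]
tcp_rot: [3.141, 0.001, 1.492]
ft_force: [0.2, -1.1, -1.1]
finger_gap: 0.463
gripper_force: 40.9
```

```bash
python3 - <<'E'
from h import *
o=arm.get_obs();print(o['tcp_pos'],o['tcp_rot'],o['finger_gap'])
cv2.imwrite('pics/w7.png',arm.read_camera('wrist'))
E
```

```text
[551.91518442 334.82507626 108.93243482] [3.14148958e+00 6.78002948e-04 1.49183416e+00] 0.46309095267057315
```

View pics/w7.png

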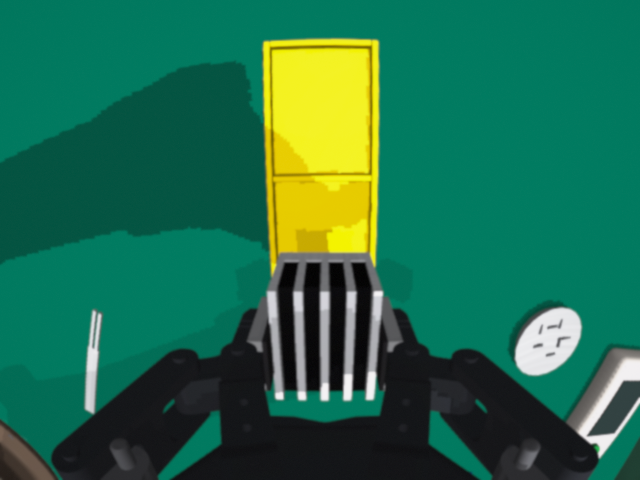

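The heat sink (column 325) is over the near yellow bay, with the tray centred at column 322 and the divider at row 178. Lowering it with a small sideways correction.

Call:
{"fn": "apply_moves", "kwargs": {
  "commands": [
    {"travel": [0,-0.05,0.8],"yaw": 0,"grip": -1},
    {"travel": [0,0,0.7],"yaw": 0,"grip": -1},
    {"travel": [0,0,0.4],"yaw": 0,"grip": -1},
    {"travel": [0,0,0.2],"yaw": 0,"grip": -1},
    {"travel": [0,0,0.13],"yaw": 0,"grip": -1},
    {"travel": [0,0,0.12],"yaw": 0,"grip": -1},
    {"travel": [0,0,0],"yaw": 0,"grip": -1},
    {"travel": [0,0,0],"yaw": 0,"grip": 0.2}
  ]
}}

```text
clock: 31.3
tcp_pos: [550.0, 336.4, 15.4]
tcp_rot: [3.141, -0.001, 1.493]
ft_force: [0.5, 0.2, -0.6]
finger_gap: 0.599
gripper_force: 0.0
```

Call:
{"fn": "apply_moves", "kwargs": {
  "commands": [
    {"travel": [0,0,0],"yaw": 0,"grip": 0.2},
    {"travel": [0,0,0],"yaw": 0,"grip": 0.2},
    {"travel": [0,0,-0.3],"yaw": 0,"grip": 0.3},
    {"travel": [0,0,-0.8],"yaw": 0,"grip": 0.6},
    {"travel": [0,0,-0.8],"yaw": 0,"grip": 0.6},
    {"travel": [-0.5,0,-0.8],"yaw": 0,"grip": 0.6},
    {"travel": [-0.8,0,-0.4],"yaw": 0,"grip": 0.6},
    {"travel": [0,0,0],"yaw": 0,"grip": 0.6}
  ]
}}

```text
clock: 32.3
tcp_pos: [547.1, 281.5, 141.6]
tcp_rot: [3.139, -0.002, 1.489]
ft_force: [-0.1, -0.3, 0.3]
finger_gap: 0.799
gripper_force: 0.0
```

```bash
python3 - <<'E'
from h import *
o=arm.get_obs();print(o['tcp_pos'])
t=arm.read_camera('scene');cv2.imwrite('pics/end.png',np.vstack([cv2.resize(arm.read_camera('wrist'),(400,300)),cv2.resize(t[170:370,80:530],(400,178))]))
E
```

```text
[547.0856546  281.52404522 141.63458903]
```

View pics/end.png

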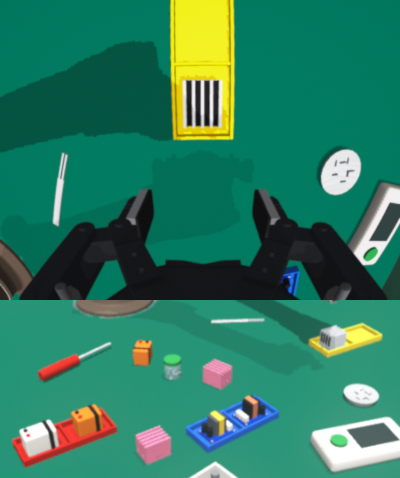

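The final picture shows the heat sink flat in the yellow bay at (202,103), both batteries in red, both boards in blue, and the jar upright at (173,367). Handing in.

```bash
python3 -c "
from station import arm
print(arm.close_job())"
```

```text
the job is handed in; nothing more can be done
None
```

All five parts are in their trays and the job is handed in at about 32 s; the last pictures show each part flat in its own bay and the screw jar upright, but the hand-in returned no verdict.

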